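Take the cast bracket from the mould and hold it pressed on the sprung plate

ROBOT

A 6-joint arm with a two-finger parallel gripper is mounted at the origin on a cart in front of the work surface, level with it; the furniture and walls round the work are solid. World frame = base frame: x ahead of the robot, y to its left, z up, the work surface at z = 0. Lengths are in mm, angles in rad, forces in N, time in s.
With the tool pointing down it reaches from about 250 to 775 mm from the base axis. Payload 8.9 kg.
Tool frame: the origin (TCP) lies at the very end of the fingers, on their centre line; the grasp point (between the pads) lies 19 mm behind it; z points along the fingers, y is the line along which they close (so a half turn about z gives the same grasp; the last joint's range is limited). The gripper opens to 85 mm and grips with 20 to 120 N. Pads are 22 mm wide; open, the fingers measure 114 mm over their backs; the gripper's body (76 mm by 85 mm) begins 54 mm behind the grasp point. The pads swing forward as they close: fully open they stand 13 mm farther back than shut.
Start: joints at [1.152, 0.291, -0.153, 1.127, 0, 1.431], TCP at [144.98, 504.584, 231.305] pointing down, gripper open.
Joint ranges: [-2.52, 2.52], [-0.91, 1.74], [-1.3, 1.37], [-1.96, 2.02], [-1.52, 1.47], [-3.14, 3.14]. Speed limits (rad/s): [2.22, 2.22, 2.79, 3.14, 3.14, 3.14].

INTERFACE

Orientations are given as a unit quaternion [w, x, y, z].
In Python, from plant import r, camera, calibration gives the robot as it stands.
- The arm moves only by the tool step_arm, never from a script. Its argument "targets" is one flat list of numbers, 7 for each row, row after row: the shift along the tool's x, y, z in cm, then the turn, a rotation vector about the tool's x, y, z in rad, then the finger opening in cm, from 0 to 8.54. In form: [x, y, z, rx, ry, rz, claw, x, y, z, rx, ry, rz, claw, ...]. A call has 1 to 20 rows; each row shifts and turns the commanded pose from where the row before left it, along the tool's axes as they then stand; what a row does not reach is not made up. A row lasts 1/12 s, in which the tool goes at most 41.7 mm and 7.16 degrees, less where a joint would pass 70% of its speed; a pose out of reach is approached as far as the arm can. A call with a gripper value outside its range is refused whole. The fingers move at their own pace and stop on an object; the grip force is fixed at half the most. Time passes only in rows, so rows that do not move let the fingers close. It gives the time, the measured TCP pose, the force, the opening and the grip force at its end, in the units of the state.
- r.state(): the state, without advancing time (a new reading comes with each control period).
- camera(name): name is "side" or "top" or "wrist"; returns (picture, depth): 420x560x3 uint8, red, green, blue; 420x560 float32, mm along the optical axis (not along the pixel's ray), 0 where there is no reading.
- calibration(name): a dict with "fx", "fy", "cx", "cy" (pixels), "rvec" (rotation vector, rad) and "tvec" (3), from world to camera coordinates, as OpenCV has them. Camera axes: x right, y down, z forward; pixel columns grow to the right and rows downward; lengths in mm; the calibration is good to about 2 mm. A picture is of the moment at which its call begins: read the wrist's pose just before it. calibration takes no time and is no camera call; for the wrist camera it gives the pose at the moment of the call.
- r.close_job(): hands the job in; it is judged then, once.
The state is a dict: "clock": time; "joints": joint angles; "dq": joint speeds; "joint_torque": joint torques, N m; "tcp_pos": TCP position; "ee_rot": TCP orientation; "contact_force": force on the tool from outside, world axes, zero at the start; "ft_torque": the same for the moment, N m; "grip_width": opening from 0.0 (shut) to 1.0 (fully open); "grip_force": force on a finger pad.
Only numpy, scipy, OpenCV 4.12 (cv2) and the standard library are available. Lean on these libraries where they do the work, as an engineer would, in place of code of your own. Each camera call takes 0.05 s, during which the arm holds its last target. There are 200 camera calls.

TASK

Lift the cast bracket out of the open mould, set it upright on the fixture's bed with its foot on or just above the bed, and push its flat front flange squarely and centrally against the sprung plate with a steady 10 N or so, so that the plate's pointers stand between the two marks on the bed and never near the end of its travel. Finish while still gripping and pushing: keep the bracket held there for a colleague to screw it to the plate. Leave the resistor block, screwdriver and steel spacer block where they lie.

Things in the scene. Friction and masses are not known exactly. Their poses are not given: they have to be found in the camera images.
- bracket: Loose cast aluminium bracket, 0.10 to 0.17 kg, 60 x 50 x 56 mm. Origin: centre of the underside of its foot (60 x 50 x 6 mm); z up. Front flange: upright plate at the +x end, 6 mm thick, 50 wide, 56 high, outer face at x = +30 mm. Rib: upright web 10 mm thick (y -5 to +5), x = -21 to +24 mm, top at z = 55 mm; grip across it. Starts foot down in the mould.
- bracket_face (a point): Point on the bracket's outer flange face: bracket frame (30, 0, 28) mm. Axes as the bracket's; x points out of the face.
- mould: Fixed open steel mould, 130 x 110 x 40 mm on a 150 x 126 x 8 mm flange, four bushes 3 mm proud near the top's corners. Origin: centre of its underside, on the worktop. A rectangular cavity in the top, 14 mm deep (floor at z = 26 mm), takes the bracket's foot with 2 mm play all round, bracket x along mould x. Mould and fixture may change sides.
- fixture: Fixed fixture; origin on the worktop, on its middle line. Base plate x = -88 to +117 mm, 120 mm wide; its top, the bed, at z = 12 mm. Sprung plate across it, front face at x = +30 mm when free, to be pushed along +x; fixed rear block behind, 64 mm high. Dark marks beside the plate at x = 45 and 57 mm; the plate's pointers (tabs low on its side edges) stand at x = 35 mm when free.
- stop_plate (a joint): Travel of the sprung plate along fixture +x, in m: 0 free, 0.036 at its end stop. The plate resists with 2 N at the start plus 0.5 N per mm of travel: 7 N at 10 mm (pointers at the first mark), 10 N at 16 mm, 13 N at 22 mm (second mark). It springs back when let go.
- plate_face (a point): Point on the sprung plate's front face, moving with it: on the middle line, 28 mm above the bed (40 mm above the worktop). The plate is 80 mm wide, 10 mm thick, its top 68 mm above the worktop. Axes as the fixture's: x is the direction of pushing.
- std_resistor: Loose bystander: black resistor block with two binding posts, 46 x 66 x 48 mm; origin centre of underside. Leave it alone.
- screwdriver: Loose bystander: small screwdriver with a red handle, 18 x 176 x 16 mm, lying; origin centre of underside. Leave it alone.
- spacer: Loose bystander: steel spacer block 20 x 50 x 16 mm; origin centre of underside. Leave it alone.
There are look-alikes about, which are no part of the job. Several things have the shape of the bracket; the one meant has the colours described above.

How it is judged:
By the outcome, as a careful person would: the job done as asked, in the order asked, and still so for the second after the job is handed in, while the arm keeps its last pose, push and grip.
It also fails if it takes over 48 s, if anything falls off the work surface, if the arm or the gripper's body presses on something with over 40 N, if the wrist force passes 120 N, or if a joint passes its speed limit or range.

## Working session

There is one attempt and no reset: what is moved stays moved. The work goes in short steps, Python scripts to look and compute and a tool call to move; the robot and the scene stay as the last step left them, time stands still between calls to the robot, and variables do not carry over. Pictures are saved under pics/ and viewed, at most 10 in all, crops included, and the job is handed in when it is done.

Besides the shell and the picture viewer there is one more tool, called after "Request:" by a JSON object that holds its "name" and its "arguments", one argument or row to a line. step_arm: Moves the arm, as the interface text tells. Its arguments: {"type":"object","properties":{"targets":{"type":"array","items":{"type":"number"}}},"required":["targets"]}

```bash
mkdir -p pics; ls
cat > h.py <<'E'
import numpy as np, cv2
from scipy.spatial.transform import Rotation as R
from plant import r, camera, calibration
def shot(n,f):
    c=calibration(n); p,d=camera(n); cv2.imwrite('pics/'+f+'.png',p[:,:,::-1]); np.savez('pics/'+f+'.npz',d=d,p=p,**{k:np.array(v) for k,v in c.items()})
    return p,d
def world(f,u,v,z=None):
    """pixel -> world, by depth or (z given) plane intersection"""
    q=np.load('pics/'+f+'.npz'); Rm=R.from_rotvec(q['rvec'].ravel()).as_matrix(); t=q['tvec'].ravel()
    ray=np.array([(u-q['cx'])/q['fx'],(v-q['cy'])/q['fy'],1.])
    o=-Rm.T@t; w=Rm.T@ray
    s=q['d'][int(round(v)),int(round(u))] if z is None else (z-o[2])/w[2]
    return o+s*w
E
python3 - <<'E'
from h import *
s=r.state(); print(s)
shot('top','top1'); shot('side','side1')
E
```

```text
pics
{'clock': 0.0, 'joints': array([ 1.15171723e+00,  2.91292591e-01, -1.54135893e-01,  1.12668085e+00,
        2.06884758e-05,  1.43149404e+00]), 'dq': array([-1.34371696e-04,  5.64971825e-04,  1.53473769e-05, -4.68570775e-04,
        1.11110905e-03, -5.63542642e-04]), 'joint_torque': array([ 3.01016036e-03, -5.37141895e+01,  3.31375444e+01,  1.60234154e-02,
       -6.61262447e-05,  3.47913988e-05]), 'tcp_pos': array([144.78600909, 504.18709362, 230.72233157]), 'ee_rot': array([-1.90861886e-04,  1.39432588e-01,  9.90231348e-01, -6.28233708e-04]), 'contact_force': array([ 0.04204334, -0.97900923,  0.61490175]), 'ft_torque': array([-0.01109902, -0.03699838, -0.02674338]), 'grip_force': 0.0, 'grip_width': 0.9974868144031783}
```

View pics/top1.png

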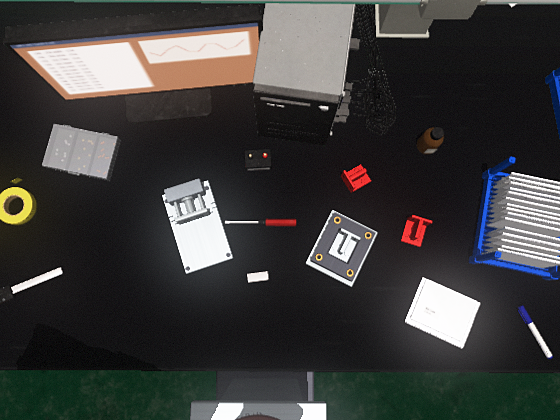

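View pics/side1.png

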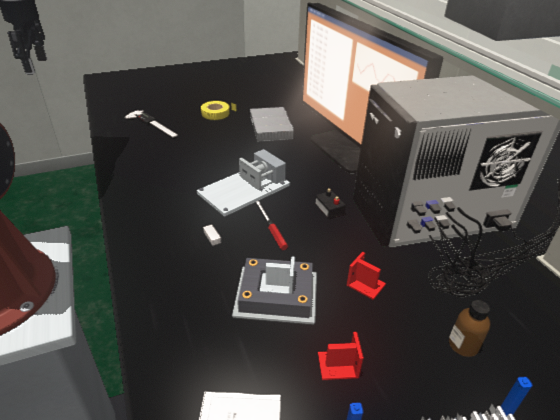

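The things shaped like the bracket in the top view are the grey one in the mould at (345,246) and two red ones at (355,178) and (416,230). I choose the aluminium one in the mould. The fixture is at (197,225), with the sprung plate towards its far end. I'll check both in a close crop.

Run:
```python
from h import *
p=cv2.imread('pics/top1.png')
a=cv2.resize(p[200:295,298:388],None,fx=4.4,fy=6*4.4/6,interpolation=cv2.INTER_CUBIC)
b=cv2.resize(p[172:282,155:245],None,fx=4.4,fy=4.4,interpolation=cv2.INTER_CUBIC)
o=np.zeros((484,792,3),np.uint8); o[:a.shape[0],:396]=a[:, :396]; o[:b.shape[0],396:]=b[:484,:396]
cv2.imwrite('pics/crop1.png',o)
for n,u,v in [('mould',345,246),('fix',205,245),('table',150,300)]: print(n,world('top1',u,v).round(1))
c=calibration('top'); print(c)
```

```text
mould [ 511.2 -198.2   81.3]
fix [518.7 135.1  11.2]
table [385.3 267.   -4.6]
{'fx': 534.0217464363768, 'fy': 534.0217464363768, 'cx': 277.6660122544483, 'cy': 211.7869620715435, 'rvec': array([ 2.14093376, -2.12605864,  0.18192629]), 'tvec': array([ -46.08580284,  595.35270184, 1229.25300485])}
```

View pics/crop1.png

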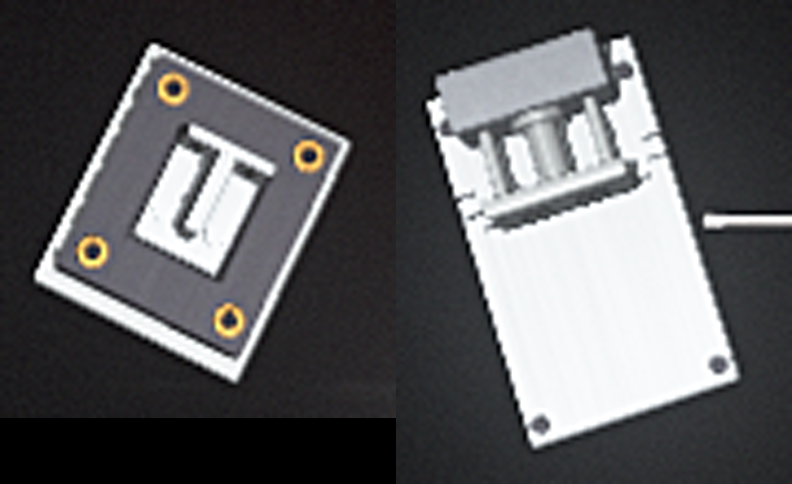

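Run:
```python
from h import *
q=np.load('pics/top1.npz'); print('cam',(-R.from_rotvec(q['rvec']).as_matrix().T@q['tvec']).round())
W=lambda x,y,ox,oy,z: world('top1',ox+x/4.4-.4,oy+y/4.4-.4,z)
b=np.array([W(x,y,298,200,43) for x,y in [(173,89),(309,156),(92,251),(229,320)]]); print('bush',b.round(1),b.mean(0).round(1))
for i,j in [(0,1),(2,3),(2,0),(3,1)]:
    d=b[j]-b[i]; print(np.hypot(*d[:2]).round(1),np.degrees(np.arctan2(d[1],d[0])).round(1))
f=np.array([W(x-396,y,155,172,12) for x,y in [(533,447),(738,377),(632,38)]]); print('fix',f.round(1))
for i,j in [(0,1),(1,2)]:
    d=f[j]-f[i]; print(np.hypot(*d[:2]).round(1),np.degrees(np.arctan2(d[1],d[0])).round(1))
print('bracket top',[W(x,y,298,200,82).round(1) for x,y in [(192,130),(272,172)]], W(213,190,298,200,81).round(1))
for n,z in [('mould',0)]: pass
print(calibration('wrist')['fx'], R.from_rotvec(calibration('wrist')['rvec']).as_matrix().round(3), (-R.from_rotvec(calibration('wrist')['rvec']).as_matrix().T@calibration('wrist')['tvec']).round())
```

```text
cam [ 380.  -41. 1312.]
bush [[ 578.3 -184.6   43. ]
 [ 542.  -258.1   43. ]
 [ 489.5 -139.8   43. ]
 [ 452.9 -213.2   43. ]] [ 515.7 -198.9   43. ]
82.1 -116.3
82.0 -116.5
99.5 -26.8
99.8 -26.8
fix [[449.8 179.6  12. ]
 [489.1  67.6  12. ]
 [680.8 131.8  12. ]]
118.7 -70.7
202.2 18.5
bracket top [array([ 550.4, -189.9,   82. ]), array([ 528.4, -231.8,   82. ])] [ 518.8 -200.7   81. ]
302.232729322826 [[ 0.276  0.961 -0.002]
 [ 0.914 -0.262  0.311]
 [ 0.298 -0.087 -0.95 ]] [ 69. 526. 374.]
```

Close crop: the left half shows the aluminium bracket in the mould, with its flange at (232,150) pointing to the upper right and its rib running down and left. The right half shows the fixture, with the sprung plate at (560,195), marks at its sides and the rear block beyond. The bracket is at about (516,-199) with yaw -26.6°. The fixture origin is at about (552,151) with yaw 18.9°. Next I'll get a closer wrist view of the fixture.

Request:
{"name": "step_arm", "arguments": {
  "targets": [-3,-1.45,0.2,0,0,0,8.5,-3,-1.45,0.2,0,0,0,8.5,-3,-1.45,0.2,0,0,0,8.5,-3,-1.45,0.2,0,0,0,8.5,-3,-1.45,0.2,0,0,0,8.5,-3,-1.45,0.2,0,0,0,8.5,-3,-1.45,0.2,0,0,0,8.5,-3,-1.45,0.2,0,0,0,8.5,-3,-1.45,0.2,0,0,0,8.5,-3,-1.45,0.2,0,0,0,8.5,-3,-1.45,0.2,0,0,0,8.5,-3,-1.45,0.2,0,0,0,8.5,-3,-1.45,0.2,0,0,0,8.5,-3,-1.45,0.2,0,0,0,8.5,-3,-1.45,0.2,0,0,0,8.5,-3,-1.45,0.2,0,0,0,8.5,0,0,0,0,0,-0.12,8.5,0,0,0,0,0,-0.12,8.5,0,0,0,0,0,-0.12,8.5,0,0,0,0,0,-0.12,8.5]
}}

```text
clock: 1.77
tcp_pos: [542.1, 148.7, 198.8]
ee_rot: [-0.001, -0.103, 0.995, -0.0]
contact_force: [0.4, -0.5, -0.2]
grip_width: 0.993
grip_force: 0.0
```

Request:
{"name": "step_arm", "arguments": {
  "targets": [0,0,0,0,0,-0.12,3,0,0,0,0,0,0,3,0,0,0,0,0,0,3,0,0,0,0,0,0,3]
}}

```text
clock: 2.1
tcp_pos: [542.1, 149.1, 199.1]
ee_rot: [-0.0, -0.157, 0.988, 0.0]
contact_force: [-0.2, 0.5, 0.4]
grip_width: 0.45
grip_force: 0.0
```

Run:
```python
from h import *
s=r.state(); print(s['clock'],s['tcp_pos'],s['ee_rot'],s['joints'].round(2),s['contact_force'],s['grip_width'])
p,d=shot('wrist','w1'); cv2.imwrite('pics/w1b.png',cv2.resize(p[:,:,::-1],(800,600),interpolation=cv2.INTER_CUBIC))
```

```text
2.1 [542.10978784 149.05178741 199.1133317 ] [-2.03619333e-04 -1.57483156e-01  9.87521652e-01  1.46450091e-05] [ 0.14  0.38 -0.11  1.08  0.   -0.18] [-0.24508375  0.46265824  0.4177294 ] 0.4499966890094052
```

View pics/w1b.png

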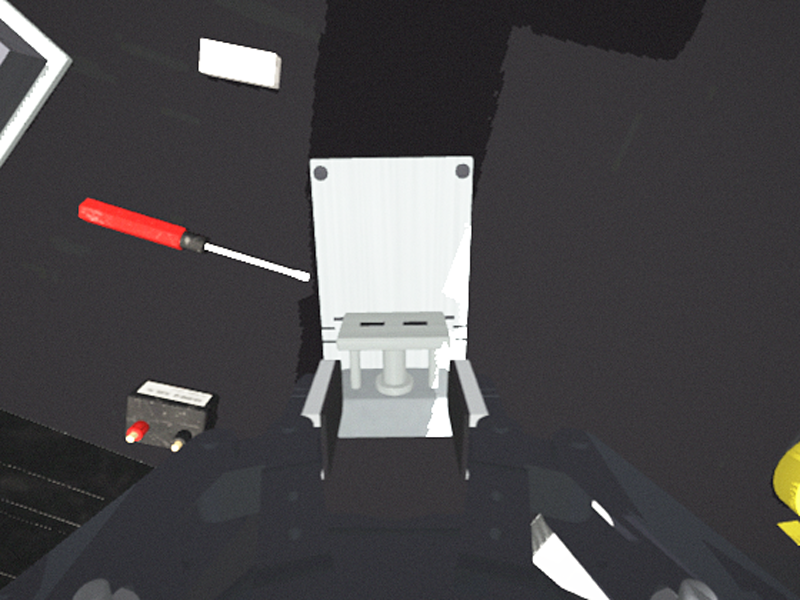

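The wrist view shows the fixture upright. Its near corners are at (310,158) and (473,156), the sprung plate at (393,330) and the dark marks at (328,328/341) and (460,326/340). I'll compute its pose from the corners and edges.

Run:
```python
from h import *
p=lambda x,y,z=12: world('w1',(x+.5)*.7-.5,(y+.5)*.7-.5,z)
a=p(310.5,158.5);b=p(473.5,156);s1=p(320.5,172.5);s2=p(462.5,170.5)
print(a,b,s1,s2)
for i,j in[(a,b),(s1,s2)]:
    d=j-i; print(np.hypot(*d[:2]),np.degrees(np.arctan2(d[1],d[0]))+0)
for nm,(x,y) in dict(l1=(328,328),l2=(328,341),r1=(460,326),r2=(460,340),Lp=(328,319)).items(): print(nm,p(x,y).round(1))
# side edges by fit of bed edge: rows
g=cv2.cvtColor(np.load('pics/w1.npz')['p'],cv2.COLOR_RGB2GRAY).astype(float)
L=[];Rr=[]
for v in range(116,215,4):
    row=g[v]; i=[k for k in range(200,260) if row[k]<110<=row[k+1]]; j=[k for k in range(300,350) if row[k]>=110>row[k+1]]
    if i:L.append(world('w1',i[0]+.5,v,12)[:2])
    if j:Rr.append(world('w1',j[-1]+.5,v,12)[:2])
for E in(L,Rr):
    E=np.array(E); m=np.median(E,0); vx,vy,x0,y0=cv2.fitLine(E.astype(np.float32),cv2.DIST_HUBER,0,.5,.01).ravel(); print(len(E),np.degrees(np.arctan2(vy,vx)),x0,y0)
# depth check of bed & mould pose etc
print(world('w1',275,170),world('w1',275,140))
```

```text
[489.59688842  67.05863029  12.        ] [451.04309882 179.31929957  12.        ] [496.83040068  76.54316512  12.        ] [463.01742561 175.33993142  12.        ]
118.69647239646555 108.95405837369056
104.42278637269852 108.89339771249824
l1 [614.3 114.6  12. ]
l2 [625.6 117.7  12. ]
r1 [578.8 217.4  12. ]
r2 [590.5 221.9  12. ]
Lp [606.6 112.5  12. ]
25 18.814556 546.91223 85.18712
25 19.08931 510.32385 199.7628
[529.92400072 143.50468782  13.48327359] [499.12575031 133.4615603   13.38912363]
```

Request:
{"name": "step_arm", "arguments": {
  "targets": [1.23,-2.91,0,0,0,0,3,1.23,-2.91,0,0,0,0,3,1.23,-2.91,0,0,0,0,3,1.23,-2.91,0,0,0,0,3,1.23,-2.91,0,0,0,0,3,1.23,-2.91,0,0,0,0,3,1.23,-2.91,0,0,0,0,3,1.23,-2.91,0,0,0,0,3,1.23,-2.91,0,0,0,0,3,1.23,-2.91,0,0,0,0,3,1.23,-2.91,0,0,0,0,3,0,0,0,0,0,0.1116,3,0,0,0,0,0,0.1116,3,0,0,0,0,0,0.1116,3,0,0,0,0,0,0.1116,3,0,0,0,0,0,0.1116,3,0,0,0,0,0,0.1116,3,0,0,0,0,0,0.1116,3,0,0,0,0,0,0,3,0,0,0,0,0,0,3]
}}

```text
clock: 3.82
tcp_pos: [514.6, -197.3, 199.3]
ee_rot: [-0.0, 0.227, 0.974, -0.0]
contact_force: [-0.5, -0.1, 0.8]
grip_width: 0.353
grip_force: 0.0
```

Run:
```python
from h import *
s=r.state(); print(s['clock'],s['tcp_pos'],s['ee_rot'],s['contact_force'],s['grip_width'])
p,d=shot('wrist','w2'); cv2.imwrite('pics/w2b.png',cv2.resize(p[90:330,130:430,::-1],(800,640),interpolation=cv2.INTER_CUBIC)[:600])
```

```text
3.8167 [ 514.57166851 -197.3178898   199.28692764] [-1.67853771e-05  2.27435534e-01  9.73793139e-01 -3.34436562e-06] [-0.45836028 -0.12001479  0.80176498] 0.3529121371572326
```

View pics/w2b.png

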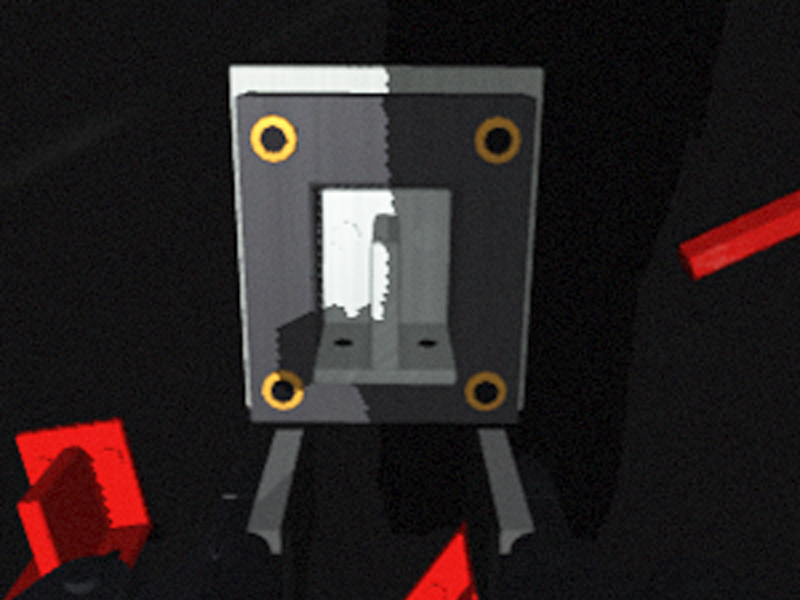

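The close view confirms the grey bracket: foot in the cavity, flange at the bottom (385,350) with two screw holes, rib top from (385,243) to (385,365). Bushes are at (273,138), (498,139), (283,391) and (486,391). Everything looks squarely aligned.

Run:
```python
from h import *
s=800/300
p=lambda x,y,z: world('w2',130+(x+.5)/s-.5,90+(y+.5)/s-.5,z)
b=np.array([p(x,y,43) for x,y in[(273,138),(498,139),(283,391),(486,391)]]); print(b.round(1),b.mean(0))
for i,j in [(0,1),(2,3),(0,2),(1,3)]:
    d=b[j]-b[i]; print(np.hypot(*d[:2]).round(1),np.degrees(np.arctan2(d[1],d[0])).round(1))
m=b.mean(0); th=np.radians(-26.65); M=np.array([[np.cos(th),np.sin(th)],[-np.sin(th),np.cos(th)]])
for nm,q in dict(ribend=p(385,241,81),ribmid=p(385,300,81),flangeL=p(317,383,82),flangeR=p(456,383,82),footL=p(322,189,32),footR=p(451,190,32)).items(): print(nm,q.round(1),(M@(q-m)[:2]).round(1))
st=r.state(); print('tcp in mould',(M@(st['tcp_pos']-m)[:2]).round(1), st['tcp_pos'])
n=st['ee_rot'][1:3]; print('yaw y',2*np.degrees(np.arctan2(n[1],n[0]))-90)
```

```text
[[ 453.5 -214.4   43. ]
 [ 490.2 -140.9   43. ]
 [ 543.3 -259.3   43. ]
 [ 579.6 -185.8   43. ]] [ 516.62082055 -200.10850038   43.        ]
82.1 63.5
81.9 63.7
100.4 -26.6
100.0 -26.7
ribend [ 498.2 -190.7   81. ] [-20.7   0.2]
ribmid [ 516.5 -199.8   81. ] [-0.3  0.3]
flangeL [ 532.9 -234.5   82. ] [ 30.  -23.4]
flangeR [ 554.5 -190.9   82. ] [29.7 25.2]
footL [ 479.2 -208.7   32. ] [-29.6 -24.5]
footR [ 501.5 -164.3   32. ] [-29.6  25.3]
tcp in mould [-3.1  1.5] [ 514.5394289  -197.34209889  199.28143167]
yaw y 63.74396428494964
```

Request:
{"name": "step_arm", "arguments": {
  "targets": [-0.3,-0.12,2.5,0,0,0.005,3,0,0,2.5,0,0,0,3,0,0,2.5,0,0,0,3,0,0,2.5,0,0,0,3,0,0,2.5,0,0,0,3,0,0,1.5,0,0,0,3,0,0,1,0,0,0,3,0,0,0.5,0,0,0,3,0,0,0,0,0,0,3,0,0,0,0,0,0,3]
}}

```text
clock: 4.7
tcp_pos: [517.2, -200.0, 44.9]
ee_rot: [0.0, 0.231, 0.973, -0.0]
contact_force: [-0.0, -0.8, 0.4]
grip_width: 0.351
grip_force: 0.0
```

Request:
{"name": "step_arm", "arguments": {
  "targets": [0,0,0,0,0,0,0.5,0,0,0,0,0,0,0.5,0,0,0,0,0,0,0.5,0,0,0,0,0,0,0.5,0,0,0,0,0,0,0.5,0,0,0,0,0,0,0.5,0,0,0,0,0,0,0.5,0,0,0,0,0,0,0.5]
}}

```text
clock: 5.37
tcp_pos: [517.5, -200.2, 45.4]
ee_rot: [0.001, 0.231, 0.973, -0.0]
contact_force: [-0.1, 0.3, 7.4]
grip_width: 0.107
grip_force: 59.4
```

Request:
{"name": "step_arm", "arguments": {
  "targets": [0,0,-0.5,0,0,0,0.5,0,0,-1,0,0,0,0.5,0,0,-1.5,0,0,0,0.5,0,0,-2,0,0,0,0.5,0,0,-2,0,0,0,0.5,0,0,-1,0,0,0,0.5,0,0,0,0,0,0,0.5,0,0,0,0,0,0,0.5]
}}

```text
clock: 6.03
tcp_pos: [516.9, -199.9, 124.6]
ee_rot: [0.0, 0.231, 0.973, -0.0]
contact_force: [0.5, 0.6, -1.4]
grip_width: 0.11
grip_force: 58.4
```

Run:
```python
from h import *
s=r.state(); print(s['clock'],s['tcp_pos'],s['ee_rot'],s['contact_force'],s['ft_torque'],s['grip_width'])
n=s['ee_rot'][1:3]; a=2*np.arctan2(n[1],n[0]); print('yaw x',np.degrees(a))
X=np.array([np.cos(a),np.sin(a)]);Y=np.array([np.sin(a),-np.cos(a)])
t=np.radians(18.93); U=np.array([np.cos(t),np.sin(t)]);N=np.array([-U[1],U[0]]); O=573*U-36.4*N
T=O-30*U; D=T-s['tcp_pos'][:2]; print('target',T,'tool shift',D@X,D@Y)
p,d=shot('wrist','w3'); cv2.imwrite('pics/w3b.png',cv2.resize(p[:,:,::-1],(800,600),interpolation=cv2.INTER_CUBIC))
```

```text
6.0333 [ 516.91353666 -199.8692218   124.56485276] [ 4.41368394e-04  2.30909623e-01  9.72975097e-01 -1.10262559e-04] [ 0.49050967  0.64834282 -1.35189156] [-0.02840878  0.01483447 -0.02443238] 0.11024408682795696
yaw x 153.29873527599796
target [525.44080897 141.7247906 ] tool shift 145.87347923420552 308.9985626804014
```

View pics/w3b.png

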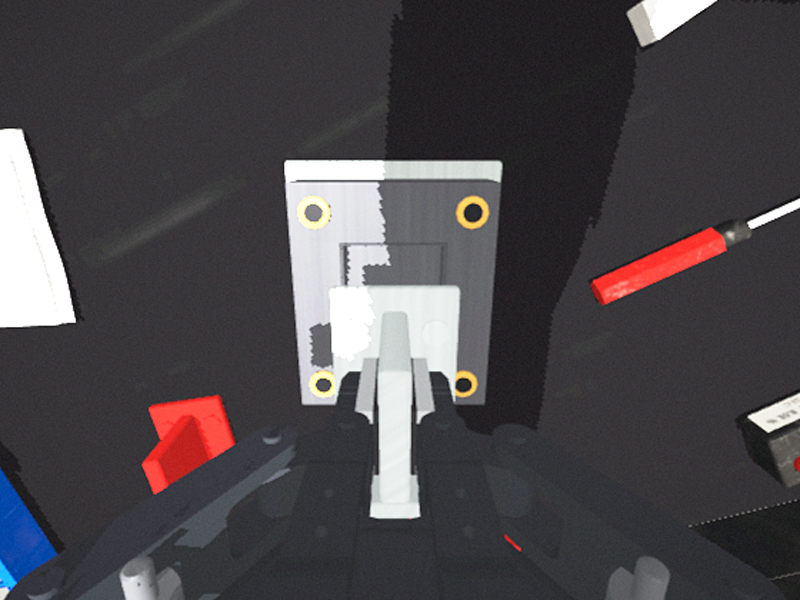

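The bracket is up and level. The rib is centred between the pads at (396,400) and the foot is clear of the mould. Now I'll carry it to the fixture.

Request:
{"name": "step_arm", "arguments": {
  "targets": [1.216,2.575,0,0,0,0,0.5,1.216,2.575,0,0,0,0,0.5,1.216,2.575,0,0,0,0,0.5,1.216,2.575,0,0,0,0,0.5,1.216,2.575,0,0,0,0,0.5,1.216,2.575,0,0,0,0,0.5,1.216,2.575,0,0,0,0,0.5,1.216,2.575,0,0,0,0,0.5,1.216,2.575,0,0,0,0,0.5,1.216,2.575,0,0,0,0,0.5,1.216,2.575,0,0,0,0,0.5,1.216,2.575,0,0,0,0,0.5,0,0,0,0,0,-0.1138,0.5,0,0,0,0,0,-0.1138,0.5,0,0,0,0,0,-0.1138,0.5,0,0,0,0,0,-0.1138,0.5,0,0,0,0,0,-0.1138,0.5,0,0,0,0,0,-0.1138,0.5,0,0,0,0,0,-0.1138,0.5,0,0,0,0,0,0,0.5]
}}

```text
clock: 7.75
tcp_pos: [524.2, 141.7, 122.9]
ee_rot: [-0.001, -0.167, 0.986, 0.0]
contact_force: [-0.1, 0.3, -1.3]
grip_width: 0.112
grip_force: 58.8
```

Request:
{"name": "step_arm", "arguments": {
  "targets": [0,0,0,0,0,0,0.5,0,0,0,0,0,0,0.5]
}}

```text
clock: 7.92
tcp_pos: [524.7, 141.8, 123.6]
ee_rot: [-0.001, -0.163, 0.987, -0.0]
contact_force: [-0.9, -0.1, -1.1]
grip_width: 0.111
grip_force: 58.8
```

```bash
cat >> h.py <<'E'
def fx():
    s=r.state(); n=s['ee_rot'][1:3]; a=2*np.arctan2(n[1],n[0])
    t=np.radians(18.93); U=np.array([np.cos(t),np.sin(t)]);N=np.array([-U[1],U[0]])
    p=s['tcp_pos'][:2]; f=s['contact_force']
    print('clk',s['clock'],'fixture x,y',p@U-573,p@N+36.4,'z',s['tcp_pos'][2],'yaw',(np.degrees(a)%360)-180,'F',f[:2]@U,f[:2]@N,f[2],'T',s['ft_torque'],s['ee_rot'].round(4),s['grip_width'])
E
python3 -c "
from h import *
fx()"
```

```text
clk 7.9167 fixture x,y -30.665532749083695 0.26488438791627544 z 123.59818616360091 yaw 18.729294893917142 F -0.8931331040911649 0.23259468745184195 -1.091012276098924 T [ 0.02280578 -0.03989336  0.00097479] [-6.000e-04 -1.627e-01  9.867e-01 -0.000e+00] 0.11062629983815385
```

Request:
{"name": "step_arm", "arguments": {
  "targets": [0,-0.02,2,0,0,-0.003,0.5,0,0,2,0,0,0,0.5,0,0,2,0,0,0,0.5,0,0,1.5,0,0,0,0.5,0,0,1,0,0,0,0.5,0,0,0.5,0,0,0,0.5,0,0,0,0,0,0,0.5,0,0,0,0,0,0,0.5]
}}

```text
clock: 8.58
tcp_pos: [525.6, 141.7, 34.7]
ee_rot: [0.0, -0.166, 0.986, -0.0]
contact_force: [0.4, 0.4, -1.4]
grip_width: 0.112
grip_force: 58.9
```

Request:
{"name": "step_arm", "arguments": {
  "targets": [0,0,0.05,0,0,0,0.5,0,0,0.05,0,0,0,0.5,0,0,0,0,0,0,0.5]
}}

```text
clock: 8.83
tcp_pos: [525.7, 141.7, 33.9]
ee_rot: [0.001, -0.166, 0.986, -0.0]
contact_force: [-0.4, 0.8, -2.3]
grip_width: 0.108
grip_force: 58.9
```

```bash
python3 -c "
from h import *
fx()
shot('wrist','w4');p,d=shot('side','s4')
a=cv2.imread('pics/w4.png')[150:400,150:410]; b=p[130:230,180:310,::-1]
o=np.hstack([cv2.resize(a,(400,385),interpolation=2),cv2.resize(b,(400,308),interpolation=2)[:308].copy() if 0 else np.vstack([cv2.resize(b,(400,308),interpolation=2),np.zeros((77,400,3),np.uint8)])])
cv2.imwrite('pics/c4.png',o)"
```

```text
clk 8.8333 fixture x,y -29.720579142586644 -0.11646853729940432 z 33.90885518114628 yaw 19.104452987855638 F -0.08957009059629134 0.8534221825767265 -2.3474573703598285 T [ 0.0315631   0.05296859 -0.00761894] [ 6.000e-04 -1.659e-01  9.861e-01 -0.000e+00] 0.10805007299605264
```

View pics/c4.png

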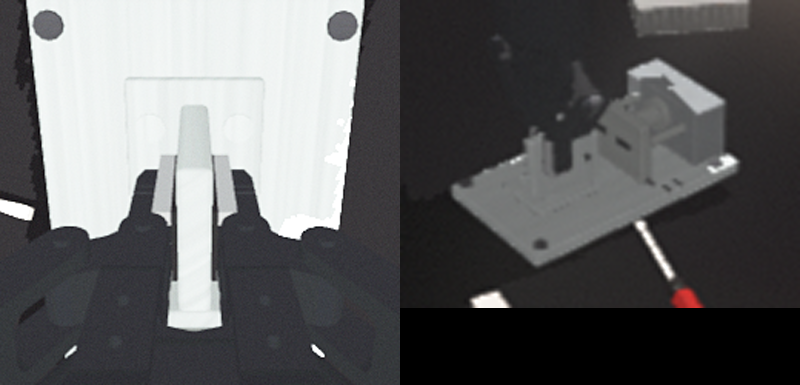

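The bracket is upright just above the bed. In the left view its foot edges are at x=126 and 264 (middle 195), and the bed screws at 48 and 342 (middle 195), so it is central. In the right view the foot is close to the bed, ahead of the plate. I'll lower it to touch.

Request:
{"name": "step_arm", "arguments": {
  "targets": [0,0,0.1,0,0,0,0.5,0,0,0.05,0,0,0,0.5,0,0,0,0,0,0,0.5,0,0,0,0,0,0,0.5]
}}

```text
clock: 9.27
tcp_pos: [525.2, 141.6, 31.8]
ee_rot: [-0.0, -0.166, 0.986, -0.0]
contact_force: [-0.9, 0.2, -1.5]
grip_width: 0.11
grip_force: 58.9
```

Request:
{"name": "step_arm", "arguments": {
  "targets": [0,0,0.05,0,0,0,0.5,0,0,0,0,0,0,0.5,0,0,0,0,0,0,0.5]
}}

```text
clock: 9.52
tcp_pos: [525.3, 141.6, 31.5]
ee_rot: [0.0, -0.166, 0.986, -0.0]
contact_force: [-1.5, -0.6, 3.5]
grip_width: 0.106
grip_force: 59.4
```

Request:
{"name": "step_arm", "arguments": {
  "targets": [0,0,0.05,0,0,0,0.5,0,0,0,0,0,0,0.5,0,0,0,0,0,0,0.5]
}}

```text
clock: 9.77
tcp_pos: [525.3, 141.6, 31.5]
ee_rot: [0.0, -0.166, 0.986, -0.0]
contact_force: [-4.1, -0.7, 10.4]
grip_width: 0.11
grip_force: 60.7
```

Request:
{"name": "step_arm", "arguments": {
  "targets": [0,0,-0.1,0,0,0,0.5,0,0,0,0,0,0,0.5,-0.5,0,0,0,0,0,0.5,-0.7,0,0,0,0,0,0.5,-0.7,0,0,0,0,0,0.5,-0.5,0,0,0,0,0,0.5,-0.3,0,0,0,0,0,0.5,0,0,0,0,0,0,0.5,0,0,0,0,0,0,0.5]
}}

```text
clock: 10.52
tcp_pos: [550.8, 150.6, 31.6]
ee_rot: [-0.0, -0.166, 0.986, -0.0]
contact_force: [0.0, -0.3, -1.5]
grip_width: 0.107
grip_force: 58.9
```

Request:
{"name": "step_arm", "arguments": {
  "targets": [-0.3,0,0,0,0,0,0.5,-0.3,0,0,0,0,0,0.5,-0.3,0,0,0,0,0,0.5,-0.3,0,0,0,0,0,0.5,0,0,0,0,0,0,0.5,0,0,0,0,0,0,0.5]
}}

```text
clock: 11.02
tcp_pos: [561.3, 154.2, 31.6]
ee_rot: [-0.001, -0.166, 0.986, -0.0]
contact_force: [-5.3, -1.4, 0.8]
grip_width: 0.108
grip_force: 59.3
```

```bash
python3 -c "
from h import *
fx()"
```

```text
clk 11.0167 fixture x,y 7.951219413070021 0.2107953565059617 z 31.570414663879546 yaw 19.10892618222843 F -5.501170624498789 0.42323516357513835 0.7728584559828584 T [-0.31436847  0.97200302 -0.11156396] [-1.000e-03 -1.660e-01  9.861e-01 -1.000e-04] 0.10840259375343621
```

Request:
{"name": "step_arm", "arguments": {
  "targets": [-0.3,0,0,0,0,0,0.5,-0.3,0,0,0,0,0,0.5,-0.3,0,0,0,0,0,0.5,0,0,0,0,0,0,0.5,0,0,0,0,0,0,0.5,0,0,0,0,0,0,0.5,0,0,0,0,0,0,0.5]
}}

```text
clock: 11.6
tcp_pos: [568.8, 156.9, 31.5]
ee_rot: [-0.002, -0.166, 0.986, -0.0]
contact_force: [-9.2, -2.3, 4.2]
grip_width: 0.11
grip_force: 59.8
```

```bash
python3 -c "
from h import *
fx()
shot('wrist','w5');p,d=shot('side','s5')
a=cv2.imread('pics/w5.png')[150:400,150:410]; b=p[140:220,220:300,::-1]
o=np.zeros((400,800,3),np.uint8); o[:385,:400]=cv2.resize(a,(400,385),interpolation=2); o[:,400:]=cv2.resize(b,(400,400),interpolation=2)
cv2.imwrite('pics/c5.png',o); fx()"
```

```text
clk 11.6 fixture x,y 15.93601371054524 0.23814817172441138 z 31.511862210466152 yaw 19.100064147587233 F -9.433360608128138 0.8475259299071913 4.155315370709585 T [-0.57141569  1.46058756 -0.11315049] [-1.700e-03 -1.659e-01  9.861e-01 -2.000e-04] 0.11038159076773778
clk 11.7 fixture x,y 15.92934956589022 0.2324572293185483 z 31.497944696735182 yaw 19.099735488633797 F -9.075983526338902 0.7217425645370392 4.564446189730061 T [-0.5793204   1.46095287 -0.12531089] [-1.800e-03 -1.659e-01  9.861e-01 -3.000e-04] 0.10716208167794086
```

View pics/c5.png

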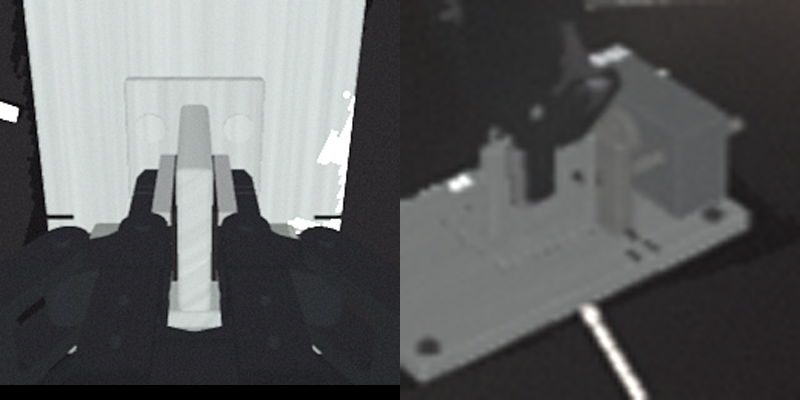

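The wrist view shows the first mark now uncovered at (60,217) and (328,217), level on both sides, with the foot still central at 126 to 264. The side view shows the flange flush on the plate, pointer dashes by (632,245) and (652,247). I'll trim a slight yaw moment and ease the foot's pressure on the bed.

Request:
{"name": "step_arm", "arguments": {
  "targets": [0,0,-0.05,0,0,0.003,0.5,0,0,0,0,0,0,0.5,-0.05,0,0,0,0,0,0.5,0,0,0,0,0,0,0.5,0,0,0,0,0,0,0.5,0,0,0,0,0,0,0.5]
}}

```text
clock: 12.2
tcp_pos: [568.6, 156.8, 31.6]
ee_rot: [-0.002, -0.165, 0.986, -0.0]
contact_force: [-8.8, -3.1, 2.6]
grip_width: 0.105
grip_force: 59.3
```

```bash
python3 -c "
from h import *
fx()
p,d=shot('side','s6');q,_=shot('top','t6');fx()
b=p[165:205,250:305,::-1]; t=q[172:242,155:225,::-1]
o=np.zeros((400,800,3),np.uint8); o[:291,:400]=cv2.resize(b,(400,291),interpolation=2); o[:,400:]=cv2.resize(t,(400,400),interpolation=2)
cv2.imwrite('pics/c6.png',cv2.convertScaleAbs(o,alpha=1.6))"
```

```text
clk 12.2 fixture x,y 15.692434222592397 0.2955908193800596 z 31.61249948411983 yaw 18.937262297873048 F -9.349819679654372 -0.12014673542861676 2.5867260486947665 T [-0.75258406  1.73652006  0.01516102] [-2.500e-03 -1.645e-01  9.864e-01 -4.000e-04] 0.10461984844465964
clk 12.3 fixture x,y 15.650744997153197 0.27620448678651854 z 31.591656837178608 yaw 18.934554539217203 F -10.890248746735077 -0.03680780919286475 2.6995521349428757 T [-0.70304758  1.70126892 -0.05017898] [-2.500e-03 -1.645e-01  9.864e-01 -4.000e-04] 0.1119029534635006
```

View pics/c6.png

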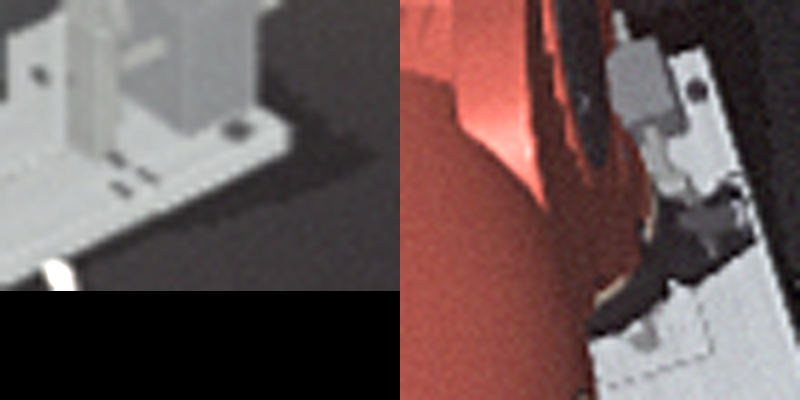

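The side crop shows the two marks at (120,188) and (148,176), and a dark pointer by the plate at (115,158). I'll check it by back-projection.

```bash
python3 -c "
from h import *
t=np.radians(18.93); U=np.array([np.cos(t),np.sin(t)]);N=np.array([-U[1],U[0]])
s=400/55
for nm,x,y in [('m1',120,188),('m2',148,176),('ptr',115,158),('ptr',108,153),('ptr',124,164),('platefoot near-corner',104,160),('platefoot front',68,145)]:
  for z in (12,16,20):
    w=world('s6',250+(x+.5)/s-.5,165+(y+.5)/s-.5,z)[:2]; print(nm,z,(w@U-573).round(1),(w@N+36.4).round(1))
q=np.load('pics/s6.npz')
# expected pixels of pointer at x=51, of marks
for nm,X,Y,Z in [('m1',45,-53,12),('m2',57,-53,12),('p51',51,-42,14),('plate front top corner',46,-40,68),('p57',57,-42,14)]:
  w=np.r_[(X+573)*U+(Y-36.4)*N,Z]; K=np.array([[q['fx'],0,q['cx']],[0,q['fy'],q['cy']],[0,0,1]])
  px=cv2.projectPoints(w[None],q['rvec'],q['tvec'],K,None)[0].ravel(); print(nm,((px-[250,165])*s).round())
"
```

```text
m1 12 42.3 -51.6
m1 16 38.7 -56.0
m1 20 35.1 -60.3
m2 12 54.3 -52.1
m2 16 50.6 -56.4
m2 20 47.0 -60.8
ptr 12 52.3 -36.6
ptr 16 48.7 -41.0
ptr 20 45.0 -45.5
ptr 12 52.3 -32.7
ptr 16 48.7 -37.2
ptr 20 45.0 -41.7
ptr 12 52.4 -41.3
ptr 16 48.8 -45.8
ptr 20 45.1 -50.2
platefoot near-corner 12 48.6 -35.1
platefoot near-corner 16 44.9 -39.6
platefoot near-corner 20 41.3 -44.1
platefoot front 12 44.6 -20.2
platefoot front 16 41.0 -24.7
platefoot front 20 37.4 -29.3
m1 [126. 184.]
m2 [153. 171.]
p51 [119. 158.]
plate front top corner [104.  28.]
p57 [132. 152.]
```

```bash
python3 -c "
from h import *
fx(); print(r.close_job())"
```

```text
clk 12.3 fixture x,y 15.650744997153197 0.27620448678651854 z 31.591656837178608 yaw 18.934554539217203 F -10.890248746735077 -0.03680780919286475 2.6995521349428757 T [-0.70304758  1.70126892 -0.05017898] [-2.500e-03 -1.645e-01  9.864e-01 -4.000e-04] 0.1119029534635006
the job is handed in; nothing more can be done
None
```

I handed the job in at 12.3 s, with the bracket still gripped and its foot on the bed; its flange is square and central on the sprung plate at about 10 N, and the pointers are between the two marks at about x = 51 mm.

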